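Seat a pipe end cap and hold it down for tacking

TASK

Be the welder's third hand: drop the bright ground blank into the mouth of the pipe stub in the blue jig so that it lies flat on the backing ring (the black blanks still carry mill scale - leave them and everything else where they are). Then swing the yellow sprung lever over and down by its black side handle until its spring plunger bears on the cap and the green band of the tell-tale stem shows above the brass nut, but no red. Finish while still holding the lever there with the gripper, because it springs open when let go and the welder tacks the cap while you hold.

Things in the scene. Friction and masses are not known exactly. Their poses are not given: they have to be found in the camera images.
- bright_blank: pale bright steel disc, 56 mm diameter, 8 mm thick, about 0.16 kg, lying flat on the table: the cap. Origin: centre of its underside, z up.
- scaled_blank_a: black disc of the same size (56 x 8 mm), to be left alone. Origin: centre of its underside.
- scaled_blank_b: second black disc of the same size, to be left alone. Origin: centre of its underside.
- jig: fixed hold-down jig: dark base plate 236 x 130 x 12 mm with a pipe stub upright in a blue nest ring (88 mm wide, 26 mm high); carries lever and plunger. Origin: on the table under the pipe's axis, z up; +x goes from the pipe to the lever's hinge, +y is the side where the handle sticks out (to the left as the robot sees it). The plate reaches from -90 to +146 mm along x.
- pipe_seat (a point): centre of the backing ring in the pipe's mouth, 52 mm above the table: the seated cap's underside lies here. Pipe 70 mm outside, 60 mm bore (2 mm clearance round the blank), rim 56 mm above the table, so the ring lies 4 mm below the rim and a seated cap stands 4 mm proud. Axes as the jig's.
- lever_hinge (a point): centre of the lever's hinge pin, 105 mm along the jig's +x from the pipe's axis, 85 mm above the table, between two blue cheeks (60 mm over both, 108 mm high); the pin lies along the jig's y.
- lever_grip (a point): middle of the lever's handle: black rubber sleeve, 22 mm diameter, 90 mm long, parallel to the hinge pin, 27 mm end flange. Its axis is 215 mm from the pin's; this point lies 60 mm to the jig's +y side of the yellow bar (16 mm wide, 14 thick); sleeve from 18 to 108 mm. Turns with the lever.
- lever (a joint): lever angle, rad: 0 = open, 12 degrees back past upright, away from the pipe (handle 295 mm above the table); grows as it swings over the pipe and down; 1.78 = level, towards the jig's -x, handle 85 mm above the table and 110 mm beyond the pipe's axis; stop at 1.91. A return spring opens it when let go (2 to 4 N at the handle, plunger not counted).
- plunger (a joint): travel of the spring plunger into the lever, m: 0 free, 0.020 solid. It sits 105 mm from the pin, so its foot (29 mm wide) lands mid-cap, at lever angle about 1.68; 0.010 at 1.78 (level); 1 mm per 2 mm of handle. Spring: 4 N at touch, +0.8 N per mm; about 10 N at the handle mid-green. The stem on top shows green above its brass nut from 0.006 in, red from 0.014.
- weldment: small welded sheet box with a pipe collar, 70 x 112 x 86 mm, bystander; origin at the centre of its underside.
- square: steel combination square, 300 mm, lying flat, bystander.
- magnet: red arrow-shaped welding magnet, 65 x 90 x 16 mm, bystander.
- cup_1: small pink ceramic gas cup, 21 mm across, 43 mm high, standing, bystander.
- cup_2: second pink ceramic gas cup of the same size, bystander.
- paint_marker: white and yellow marker pen, 136 mm, lying, bystander.
There are look-alikes about, which are no part of the job. Leave any brown or orange look-alike of the bright_blank alone.

How it is judged:
By the outcome, as a careful person would: the job done as asked, in the order asked, and still so for the second after the job is handed in, while the arm keeps its last pose, push and grip.
It also fails if it takes over 72 s, if anything falls off the work surface, if the arm or the gripper's body presses on something with over 40 N, if the wrist force passes 120 N, or if a joint passes its speed limit or range.

ROBOT

A 6-joint arm with a two-finger parallel gripper is mounted at the origin on a cart in front of the work surface, level with it; the furniture and walls round the work are solid. World frame = base frame: x ahead of the robot, y to its left, z up, the work surface at z = 0. Lengths are in mm, angles in rad, forces in N, time in s.
With the tool pointing down it reaches from about 350 to 875 mm from the base axis. Payload 4.2 kg.
Tool frame: the origin (TCP) lies on the centre line of the jaws, within the pads' length; the fingertips stand 19 mm ahead of it and the grasp point (between the pads) is the TCP (tip_extent is the distance from the TCP to the fingertips, in mm); z points along the fingers, y is the line along which they close (so a half turn about z gives the same grasp; the last joint's range is limited). The gripper opens to 87 mm and grips with 3 to 60 N. Pads are 19 mm wide; open, the fingers measure 117 mm over their backs; the gripper's body (75 mm by 190 mm) begins 51 mm behind the grasp point.
Start: joints at [-1.08, 0.385, 0.008, 0, -1.194, -0.259], TCP at [143.599, -608.259, 241.55] pointing down, gripper open.
Joint ranges: [-3.14, 3.14], [-1.21, 2.06], [-1.07, 1.41], [-3.16, 2.05], [-2.99, -0.16], [-3.1, 3.1]. Speed limits (rad/s): [2.79, 2.79, 3.14, 3.14, 3.14, 3.14].

INTERFACE

Orientations are given as a unit quaternion [w, x, y, z].
In Python, from rig import * gives the robot as it stands.
- The arm moves only by the shell command python3 -m jog 'ROWS' [FORCE]. ROWS is text: rows parted by semicolons, each of 5 numbers parted by spaces: the shift along the tool's x, y, z in m, then the turn about the tool's z in degrees, then the opening, from -1 (shut) to 1 (fully open). A call has 1 to 10 rows; each row is the pose to reach, as a shift and turn from the pose commanded when the call began, along the tool's axes at that moment; what a row does not reach only later rows make up. A row lasts 1/10 s, in which the tool goes at most 50 mm and 8.59 degrees, less where a joint would pass 70% of its speed; a pose out of reach is approached as far as the arm can. A call with a gripper value outside its range is refused whole. The fingers move at their own pace and stop on an object; FORCE is the grip in N (left out, the last holds). Time passes only in rows, so rows that repeat a pose let the fingers close. It gives the time, the measured TCP pose, the force, the opening and the grip force at its end, in the units of the state.
- get_state(): the state, without advancing time (a new reading comes with each control period).
- capture(name): name is "side" or "top" or "wrist"; returns the picture (420x560x3 uint8, red, green, blue); there is no depth.
- camera_model(name): a dict with "mtx" (3x3 intrinsics, pixels), "extrinsics" (4x4, takes a point from camera to world coordinates). Camera axes: x right, y up, looking along -z (the intrinsics and any distortion apply to the point x, -y, -z); pixel columns grow to the right and rows downward; lengths in mm; the calibration is good to about 2 mm. A picture is of the moment at which its call begins: read the wrist's pose just before it. camera_model takes no time and is no camera call; for the wrist camera it gives the pose at the moment of the call.
- sign_off(): hands the job in; it is judged then, once.
The state is a dict: "time_s": time; "joint_pos": joint angles; "joint_vel": joint speeds; "joint_torque": joint torques, N m; "tcp_pos": TCP position; "ee_rot": TCP orientation; "wrist_force": force on the tool from outside, world axes, zero at the start; "ft_torque": the same for the moment, N m; "grip_width": finger opening in mm; "gripper_force": force on a finger pad.
Only numpy, scipy, OpenCV 4.12 (cv2) and the standard library are available. Lean on these libraries where they do the work, as an engineer would, in place of code of your own. Each camera call takes 0.05 s, during which the arm holds its last target. There are 200 camera calls.

## Working session

There is one attempt and no reset: what is moved stays moved. The work goes in short steps, Python scripts to look and compute and a shell command to move; the robot and the scene stay as the last step left them, time stands still between calls to the robot, and variables do not carry over. Pictures are saved under pics/ and viewed, at most 10 in all, crops included, and the job is handed in when it is done.

```bash
mkdir -p pics; ls
python3 - <<'E'
from rig import *
import cv2,numpy as np
s=get_state();print(s['time_s'],s['tcp_pos'],s['ee_rot'],s['grip_width'],s['wrist_force'])
for n in("top","side"):
    m=camera_model(n);print(n,np.round(np.array(m['mtx']),1).tolist(),np.round(np.array(m['extrinsics']),3).tolist(),[k for k in m])
    cv2.imwrite(f"pics/{n}0.png",cv2.cvtColor(capture(n),cv2.COLOR_RGB2BGR))
E
```

```text
pics
0.0 [ 143.47531035 -607.71942961  240.45610729] [-1.76068615e-04 -1.15538751e-01  9.93302361e-01  1.08897018e-03] 86.93903836755875 [ 0.57737003 -0.31997937  0.33255471]
top [[514.4, 0.0, 281.1], [0.0, 514.4, 213.9], [0.0, 0.0, 1.0]] [[0.027, 0.989, -0.145, 187.593], [-1.0, 0.028, 0.002, -5.82], [0.006, 0.145, 0.989, 2487.666], [0.0, 0.0, 0.0, 1.0]] ['mtx', 'extrinsics']
side [[404.0, 0.0, 281.1], [0.0, 404.0, 217.9], [0.0, 0.0, 1.0]] [[1.0, 0.017, -0.001, 528.776], [-0.012, 0.606, -0.795, -1224.75], [-0.013, 0.795, 0.606, 1117.139], [0.0, 0.0, 0.0, 1.0]] ['mtx', 'extrinsics']
```

View pics/top0.png

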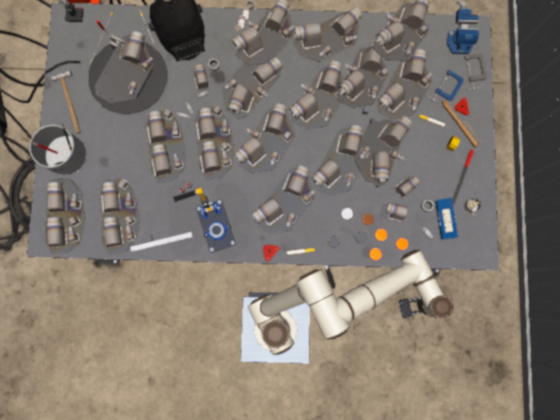

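View pics/side0.png

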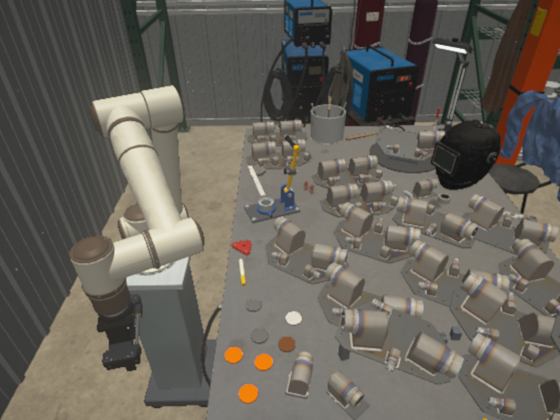

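Top view: jig pipe is at about (217,230), with its hinge away from the robot at (210,208) and the handle at (185,195). Candidates for the blank:
- pale disc (347,214)
- brown disc (368,219)
- orange discs (381,235), (402,243), (375,253)
- two dark discs (335,242), (361,237)

I choose the pale disc at (347,214), which is at (293,318) in the side view.

```bash
cat > h.py <<'E'
from rig import *
import cv2,numpy as np
from scipy.spatial.transform import Rotation as R
def ray(m,uv):
    K=np.array(m['mtx']);E=np.array(m['extrinsics'])
    p=np.linalg.solve(K,np.array([uv[0],uv[1],1.]))
    d=E[:3,:3]@np.array([p[0],-p[1],-p[2]]);return E[:3,3],d/np.linalg.norm(d)
def onz(m,uv,z):
    o,d=ray(m,uv);return o+d*(z-o[2])/d[2]
def proj(m,P):
    K=np.array(m['mtx']);E=np.array(m['extrinsics'])
    c=E[:3,:3].T@(np.array(P,float)-E[:3,3]);q=K@np.array([c[0],-c[1],-c[2]]);return q[:2]/q[2]
def tri(rs):
    A=sum(np.eye(3)-np.outer(d,d) for o,d in rs);b=sum((np.eye(3)-np.outer(d,d))@o for o,d in rs);return np.linalg.solve(A,b)
def blobs(mask,amin=15):
    n,l,s,c=cv2.connectedComponentsWithStats(mask.astype(np.uint8));return [(c[i].round(1).tolist(),s[i].tolist()) for i in range(1,n) if s[i][4]>=amin]
def Rt():
    q=get_state()['ee_rot'];return R.from_quat([q[1],q[2],q[3],q[0]]).as_matrix()
def totool(P):
    s=get_state();return Rt().T@(np.array(P)-s['tcp_pos'])
E
python3 - <<'E'
from h import *
T=cv2.imread('pics/top0.png');S=cv2.imread('pics/side0.png')
mt,ms=camera_model('top'),camera_model('side')
def bright(I,x0,y0,x1,y1):
    m=np.zeros(I.shape[:2],bool);h=cv2.cvtColor(I,cv2.COLOR_BGR2HSV)
    m[y0:y1,x0:x1]=((h[...,2]>150)&(h[...,1]<60))[y0:y1,x0:x1];return blobs(m)
for b in bright(T,335,203,360,225):print('top',b,onz(mt,b[0],8))
for b in bright(S,280,308,306,328):print('side',b,onz(ms,b[0],8))
def blue(I,x0,y0,x1,y1):
    m=np.zeros(I.shape[:2],bool);h=cv2.cvtColor(I,cv2.COLOR_BGR2HSV)
    m[y0:y1,x0:x1]=((h[...,0]>95)&(h[...,0]<130)&(h[...,1]>110))[y0:y1,x0:x1];return blobs(m,8)
print(blue(T,190,190,240,255));print(blue(S,240,180,310,225))
a=cv2.resize(T[180:260,165:245],(400,400),interpolation=cv2.INTER_CUBIC)
c=cv2.resize(T[200:260,325:385],(400,400),interpolation=cv2.INTER_CUBIC)
cv2.imwrite('pics/c1.png',np.hstack([a,c]))
E
```

```text
top ([346.7, 213.2], [341, 207, 12, 13, 122]) [ 562.73005713 -329.91050351    8.        ]
side ([293.1, 317.6], [285, 311, 17, 14, 190]) [ 565.74255862 -332.85863494    8.        ]
[([216.6, 204.2], [215, 203, 4, 4, 9]), ([203.8, 213.4], [202, 207, 5, 12, 31]), ([217.2, 210.4], [214, 207, 7, 7, 29]), ([218.5, 232.9], [206, 222, 22, 18, 86])]
[([287.2, 192.4], [285, 191, 6, 5, 8]), ([266.3, 210.1], [257, 205, 19, 9, 36]), ([293.0, 206.3], [292, 205, 4, 4, 10]), ([286.6, 207.7], [285, 206, 4, 4, 14])]
```

View pics/c1.png

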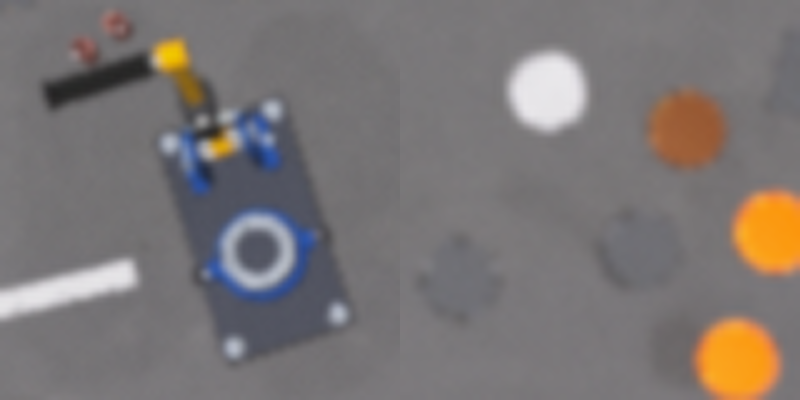

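The close crop confirms it: the pale disc is clearly bright, next to a brown disc, two dark scaled discs and the orange ones. Both views put it near (564,-331,8), and the blob size matches 56 mm. The jig's pipe mouth is at crop (258,250), with its yaw turned left by about 18°.

```bash
python3 - <<'E'
from h import *
mt,ms=camera_model('top'),camera_model('side')
f=lambda u,v:((u+.5)/5+165-.5,(v+.5)/5+180-.5)
P=onz(mt,f(258,250),56);print('pipe',P)
b=[onz(mt,f(*q),14)[:2] for q in [(170,143),(270,110),(234,347),(338,314)]]
print('bolts',np.round(b),'yaw',[np.degrees(np.arctan2(*(b[i]-b[j])[::-1])) for i,j in((0,2),(1,3))],np.degrees(np.arctan2(-(b[0]-b[1])[0],(b[0]-b[1])[1])))
print('handle end',onz(mt,f(50,97),295),onz(mt,f(155,63),295))
print('tool->blank above',totool([564,-331,200]));print(camera_model('wrist')['extrinsics'])
E
python3 -m jog '-.048 .017 0 0 1;-.096 .034 0 0 1;-.144 .051 0 0 1;-.19 .068 0 0 1;-.238 .086 0 0 1;-.285 .104 0 0 1;-.333 .121 0 0 1;-.38 .138 0 1 1;-.428 .155 .02 3 1;-.472 .173 .04 5 1'
```

```text
pipe [459.17256095 296.17588943  56.        ]
bolts [[566. 392.]
 [601. 296.]
 [369. 320.]
 [404. 222.]] yaw [np.float64(19.978704580190538), np.float64(20.6575220709714)] 20.234243345056587
handle end [560.37969389 452.12288757 295.        ] [592.80572754 363.03115171 295.        ]
tool->blank above [-472.83252922  172.7934177    40.8525706 ]
[[-2.30990827e-01 -9.34108326e-01 -2.72185365e-01  6.86006533e+01]
 [ 9.72954385e-01 -2.21269377e-01 -6.63296872e-02 -6.26368569e+02]
 [ 1.73282688e-03 -2.80145493e-01  9.59955989e-01  3.84392333e+02]
 [ 0.00000000e+00  0.00000000e+00  0.00000000e+00  1.00000000e+00]]
time_s: 1.1
tcp_pos: [557.3, -335.6, 205.5]
ee_rot: [0.001, -0.072, 0.997, -0.0]
wrist_force: [-0.3, -0.0, -1.2]
grip_width: 87.1
gripper_force: 0.0
```

```bash
python3 -m jog '0 0 0 -6 1;0 0 0 -12 1;0 0 0 -12 1;0 0 0 -12 1'
python3 - <<'E'
from h import *
m=camera_model('wrist');I=cv2.cvtColor(capture('wrist'),cv2.COLOR_RGB2BGR);cv2.imwrite('pics/w1.png',I)
print(proj(m,[564,-331,8]),m['mtx'])
h=cv2.cvtColor(I,cv2.COLOR_BGR2HSV)
for b in blobs((h[...,2]>150)&(h[...,1]<60),300):print(b,onz(m,b[0],8))
E
```

```text
time_s: 1.5
tcp_pos: [555.2, -336.9, 205.1]
ee_rot: [-0.0, -0.175, 0.985, 0.0]
wrist_force: [-0.6, -0.9, 0.5]
grip_width: 86.7
gripper_force: 0.0
[282.85256037 198.89195753] [[327.58923564   0.         280.12128892]
 [  0.         327.58923564 209.57308979]
 [  0.           0.           1.        ]]
([72.4, 108.0], [31, 79, 68, 68, 454]) [ 548.91424843 -559.76133811    8.        ]
([34.1, 154.2], [22, 135, 33, 48, 456]) [ 608.16721437 -588.70290255    8.        ]
([59.1, 169.3], [47, 151, 30, 40, 468]) [ 614.98297158 -561.82968591    8.        ]
([280.8, 198.6], [255, 174, 53, 50, 2088]) [ 564.45857876 -333.18055845    8.        ]
([301.5, 333.2], [260, 321, 73, 24, 355]) [ 714.41730403 -250.94464547    8.        ]
```

View pics/w1.png

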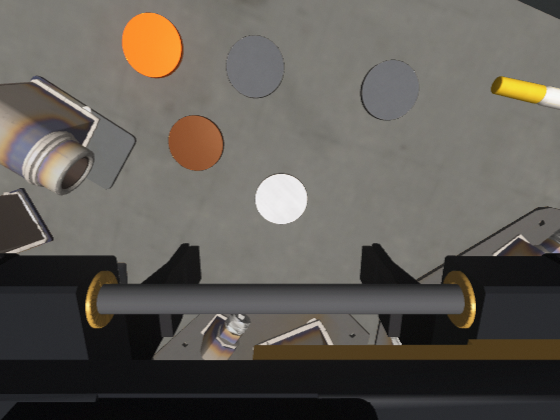

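Wrist view: bright blank at (281,199), giving (564.5,-333.2), within about 3 mm of the other views. Brown is at (196,143) and the dark discs at (255,66) and (390,90). I'll descend partway and measure again.

Run:
```python
from h import *
print(totool([564.5,-333.2,70]))
```

```text
[-10.09412092   0.3712505  135.35703449]
```

```bash
python3 -m jog '-.01 0 .04 0 1;-.01 0 .08 0 1;-.01 0 .12 0 1;-.01 0 .135 0 1;-.01 0 .135 0 1;-.01 0 .135 0 1;-.01 0 .135 0 1'
python3 - <<'E'
from h import *
m=camera_model('wrist');I=cv2.cvtColor(capture('wrist'),cv2.COLOR_RGB2BGR);cv2.imwrite('pics/w2.png',I)
u,v=proj(m,[564.5,-333.2,8]);h=cv2.cvtColor(I,cv2.COLOR_BGR2HSV);print(u,v)
for b in blobs((h[...,2]>150)&(h[...,1]<60),1500):
    print(b,onz(m,b[0],8),totool(onz(m,b[0],8)))
s=get_state();print(s['tcp_pos'],s['wrist_force'])
E
```

```text
time_s: 2.25
tcp_pos: [566.4, -334.2, 73.2]
ee_rot: [0.002, -0.176, 0.984, -0.001]
wrist_force: [-0.4, -0.6, 0.8]
grip_width: 86.7
gripper_force: 0.0
283.61637650631496 230.1958310594038
([283.8, 229.8], [243, 191, 83, 78, 5058]) [ 564.18998749 -333.18342982    8.        ] [ 1.8574882   1.75004256 65.08378316]
[ 566.25417742 -334.06879565   73.09506117] [ 0.40558613 -0.12393957  0.4141732 ]
```

```bash
python3 -m jog '.002 .002 .02 0 1;.002 .002 .037 0 1;.002 .002 .042 0 1;.002 .002 .042 0 1;.002 .002 .042 0 1'
python3 - <<'E'
from h import *
s=get_state();print(s['tcp_pos'],s['wrist_force'],totool([564.2,-333.2,24]))
E
```

```text
time_s: 2.8
tcp_pos: [563.2, -332.7, 29.9]
ee_rot: [0.001, -0.176, 0.984, -0.001]
wrist_force: [0.3, 0.1, -0.1]
grip_width: 86.5
gripper_force: 0.0
[ 563.20167456 -332.68632892   29.89408294] [ 0.28654777  0.11048212 -0.07347108] [-0.74787645 -0.817633    5.89685361]
```

```bash
python3 -m jog '-.001 -.001 .007 0 1;-.001 -.001 .007 0 1;-.001 -.001 .007 0 0.4;-.001 -.001 .007 0 0;-.001 -.001 .007 0 0;-.001 -.001 .007 0 0;-.001 -.001 .007 0 0;-.001 -.001 .007 0 0' 25
```

```text
time_s: 3.6
tcp_pos: [563.6, -332.9, 21.5]
ee_rot: [0.0, -0.176, 0.984, -0.0]
wrist_force: [-0.1, 0.2, -1.3]
grip_width: 53.4
gripper_force: 25.0
```

```bash
python3 -m jog '0 0 -.02 0 0;0 0 -.06 0 0;0 0 -.1 0 0;0 0 -.14 0 0;0 0 -.18 0 0;0 0 -.18 0 0;0 0 -.18 0 0;0 0 -.18 0 0'
python3 - <<'E'
from h import *
m=camera_model('wrist');I=cv2.cvtColor(capture('wrist'),cv2.COLOR_RGB2BGR);cv2.imwrite('pics/w3.png',I)
s=get_state();p=np.array(s['tcp_pos']);h=cv2.cvtColor(I,cv2.COLOR_BGR2HSV);print(p,s['grip_width'],s['wrist_force'],s['ft_torque'])
z=p[2]-21.5+8
print(proj(m,p))
for b in blobs((h[...,2]>150)&(h[...,1]<60),1500):
    print(b,onz(m,b[0],z),totool(onz(m,b[0],z)))
print('jig',totool([459.2,296.5,200]))
E
```

```text
time_s: 4.4
tcp_pos: [562.4, -332.3, 199.5]
ee_rot: [-0.001, -0.176, 0.984, 0.001]
wrist_force: [0.1, -0.2, -2.0]
grip_width: 53.3
gripper_force: 24.9
[ 562.46100472 -332.36647878  199.22591173] 53.097348042625306 [-0.36168033  0.06411576 -1.55339617] [-0.00186301  0.01346043 -0.05201605]
[280.98724291 278.62126198]
([280.1, 254.9], [229, 219, 103, 65, 5662]) [ 556.46014227 -335.01449156  185.72591173] [ 6.50627706 -0.44697452 13.51816905]
jig [-120.91243863  625.71245885    0.76384397]
```

View pics/w3.png

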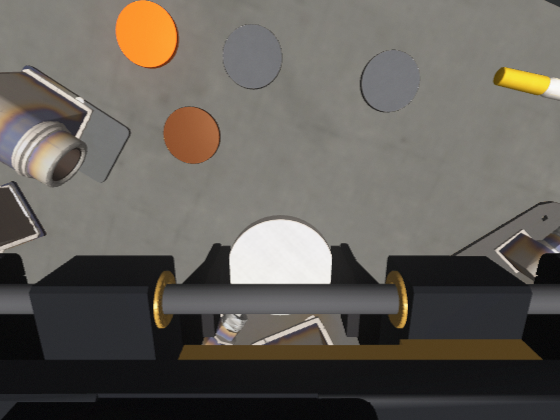

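Lift view: blank held, centre column about 280, top edge about row 218, bottom hidden by the gripper's rod. The brown and dark discs are undisturbed. I'll get the held offset from the top edge.

```bash
python3 - <<'E'
from h import *
m=camera_model('wrist');I=cv2.imread('pics/w3.png');h=cv2.cvtColor(I,cv2.COLOR_BGR2HSV)
M=(h[...,2]>150)&(h[...,1]<60);M[:,:222]=0;M[:,338:]=0;p=np.array(get_state()['tcp_pos']);z=p[2]-21.5+8
pts=[]
for c in range(240,322,4):
    r=np.nonzero(M[200:284,c])[0]
    if len(r):pts.append(totool(onz(m,(c,200+r[0]-.5),z))[:2])
pts=np.array(pts)
from scipy.optimize import least_squares
f=least_squares(lambda q:np.hypot(*(pts-q).T)-28,[0,0]);print(f.x,np.abs(f.fun).max())
print(np.degrees(np.arctan2(*(-Rt()[:2,0])[::-1])),get_state()['joint_pos'])
E
python3 -m jog '-.008 .04 0 0 0;-.016 .085 0 0 0;-.024 .13 0 0 0;-.032 .175 0 0 0;-.04 .22 0 0 0;-.05 .265 0 0 0;-.06 .31 0 0 0;-.07 .355 0 0 0;-.08 .4 0 0 0;-.09 .445 0 0 0'
```

```text
[-1.50870487 -0.51659434] 0.30425123745438754
20.262128042072046 [-2.86904545e-01  4.64048843e-01  2.58556178e-02 -7.16925064e-04
 -1.13680754e+00 -9.29952629e-01]
time_s: 5.45
tcp_pos: [492.5, 117.2, 200.1]
ee_rot: [-0.001, -0.176, 0.984, -0.0]
wrist_force: [0.1, 0.1, -0.8]
grip_width: 53.1
gripper_force: 24.9
```

```bash
python3 -m jog '-.006 .045 0 0 0;-.012 .09 0 0 0;-.02 .13 0 0 0;-.025 .16 0 0 0;-.03 .18 0 0 0;-.03 .18 0 0 0;-.03 .18 0 0 0'
python3 - <<'E'
from h import *
m=camera_model('wrist');I=cv2.cvtColor(capture('wrist'),cv2.COLOR_RGB2BGR);cv2.imwrite('pics/w4.png',I)
print(proj(m,[459.2,296.5,56]),get_state()['tcp_pos'],totool([459.2,296.5,100]))
E
```

```text
time_s: 6.15
tcp_pos: [459.1, 294.5, 200.5]
ee_rot: [-0.001, -0.176, 0.984, -0.001]
wrist_force: [-0.9, 0.5, -1.3]
grip_width: 53.4
gripper_force: 24.9
[282.94599948 203.44760484] [459.30847733 293.97920899 200.69504975] [ -0.96250929   2.50347164 100.69094004]
```

View pics/w4.png

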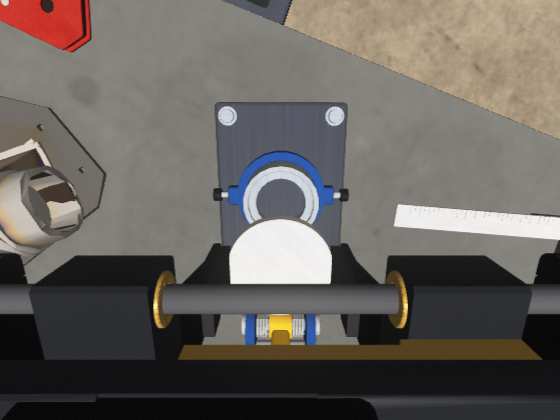

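Jig view: the pipe mouth centre is near (281,203), and the plate edges are vertical in the image, so the yaw is matched. The held blank is at (280,262) and the lever is open behind. Next I'll fit the rim.

Run:
```python
from h import *
from scipy.optimize import least_squares
m=camera_model('wrist');I=cv2.imread('pics/w4.png');h=cv2.cvtColor(I,cv2.COLOR_BGR2HSV)
M=(h[...,2]>120)&(h[...,1]<70)
n,l=cv2.connectedComponents(M[150:216,225:335].astype(np.uint8));
pts=[]
c0=np.array([281.5,203])
for a in np.radians(np.arange(185,356,5)):
    rr=np.arange(50,20,-.25);q=c0+rr[:,None]*[np.cos(a),np.sin(a)]
    v=[M[int(round(y)),int(round(x))] for x,y in q]
    k=np.argmax(v); 
    if v[k]: pts.append(onz(m,q[k],56)[:2])
pts=np.array(pts);f=least_squares(lambda q:np.hypot(*(pts-q[:2]).T)-q[2],[459,296,35],loss='soft_l1')
print(f.x,np.abs(f.fun).max(),len(pts))
f2=least_squares(lambda q:np.hypot(*(pts-q[:2]).T)-35,[459,296],loss='soft_l1');print(f2.x)
# plate bolts -> yaw
r=Rt();yaw=np.degrees(np.arctan2(-r[1,0],-r[0,0]));b1=onz(m,(227.5,116),14);b2=onz(m,(335.5,116),14);d=b1-b2
print('yaw tool',yaw,'jig',np.degrees(np.arctan2(d[1],d[0]))-90, b1,b2)
P=np.append(f.x[:2],100);print('delta tool for blank centre',totool(P)-[-1.5,-.5,0])
```

```text
[460.81146736 294.13406886  34.90747052] 0.674821853513869 35
[460.92165406 294.1736508 ]
yaw tool 20.237902776827614 jig -159.67657183725254 [406.32943994 219.1306381   14.        ] [369.9239595  317.42390072  14.        ]
delta tool for blank centre [ -0.15607002   0.22616565 100.69239521]
```

```bash
python3 -m jog '0 0 .04 0 0;0 0 .08 0 0;0 0 .1 0 0;0 0 .112 0 0;0 0 .112 0 0;0 0 .112 0 0;0 0 .112 0 0'
python3 - <<'E'
from h import *
from scipy.optimize import least_squares
m=camera_model('wrist');I=cv2.cvtColor(capture('wrist'),cv2.COLOR_RGB2BGR);cv2.imwrite('pics/w5.png',I)
p=[get_state()['tcp_pos'] for _ in range(1)][0];print(p,get_state()['wrist_force'],totool([460.9,294.2,76])-[-1.5,-.5,0])
E
```

```text
time_s: 6.9
tcp_pos: [460.4, 295.5, 91.0]
ee_rot: [0.001, -0.176, 0.984, 0.001]
wrist_force: [0.0, 0.0, -1.4]
grip_width: 53.2
gripper_force: 24.9
[460.21770115 295.55970214  90.95183579] [1.13617089 0.00356611 0.1995225 ] [ 1.37269042 -1.03210286 14.95018957]
```

Run:
```python
import cv2
I=cv2.imread('pics/w5.png');cv2.imwrite('pics/c5.png',cv2.resize(I[150:350,180:380],(600,600),interpolation=cv2.INTER_CUBIC))
from h import *
for i in range(4):
    capture('top');s=get_state();print(s['tcp_pos'])
```

```text
[460.06143939 295.5181716   90.81894638]
[459.89340407 295.43748688  90.61447449]
[459.77746486 295.34948029  90.39913632]
[459.66118313 295.27439301  90.19724256]
```

View pics/c5.png

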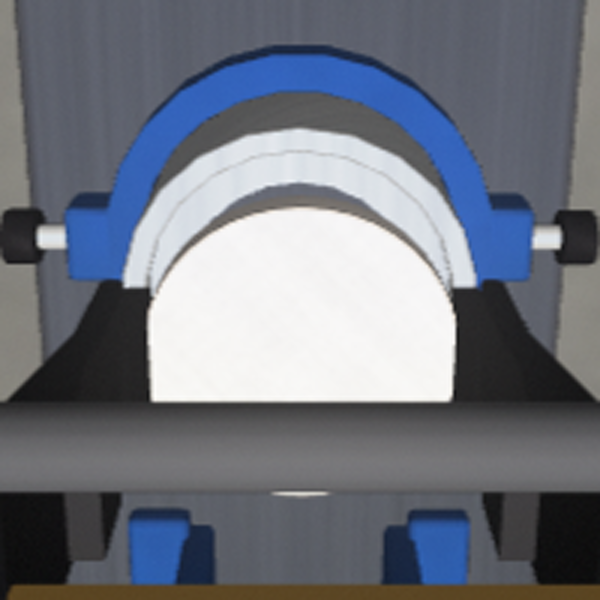

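The crop shows the disc centred over the mouth in columns (disc 148–456, pipe rim about 125–477). Its upper edge is at row 207 and the rim's upper edge at row 128. I'll fit both circles in a fresh frame.

```bash
cat > fit.py <<'E'
from h import *
from scipy.optimize import least_squares
def circ(P,r):
    f=least_squares(lambda q:np.hypot(*(P-q).T)-r,P.mean(0),loss='soft_l1');return f.x,np.abs(f.fun).max()
def run(name,under=22.):
    m=camera_model('wrist');I=cv2.cvtColor(capture('wrist'),cv2.COLOR_RGB2BGR);cv2.imwrite(f'pics/{name}.png',I)
    tz=get_state()['tcp_pos'][2];h=cv2.cvtColor(I,cv2.COLOR_BGR2HSV)
    W=(I.min(2)>222);G=(h[...,2]>140)&(h[...,1]<60)
    D=[];O=[]
    for c in range(236,327,3):
        w=np.nonzero(W[200:284,c])[0]; g=np.nonzero(G[175:260,c])[0]
        if len(w)>15 and 240<c<322:D.append(totool(onz(m,(c,200+w[0]-.5),tz-under+8))[:2])
        if len(g):O.append(totool(onz(m,(c,175+g[0]-.5),56))[:2])
    d,e1=circ(np.array(D),28);o,e2=circ(np.array(O),35)
    print('tcp z',tz,'disc',d,e1,'pipe',o,e2,'move',o-d)
E
python3 - <<'E'
from fit import *
run('w6')
E
```

```text
tcp z 89.99870034317071 disc [ 6.80128817 -6.55017671] 10.91174537139899 pipe [-1.01380586 -0.88246111] 0.3335613423686681 move [-7.81509403  5.6677156 ]
```

Run:
```python
from fit import *
I=cv2.imread('pics/w6.png');m=camera_model('wrist');tz=get_state()['tcp_pos'][2]
print(I[195:240:3,280].min(1),I[215:250:3,250].min(1))
for t in(230,240,247):
  W=I.min(2)>t;D=[]
  for c in range(243,320,3):
    r=283
    while W[r-1,c]:r-=1
    if r<270:D.append(totool(onz(m,(c,r-.5),tz-14))[:2])
  if len(D)>5:print(t,len(D),circ(np.array(D),28))
```

```text
[219 222 217 219 218 218 111 108 207 243 242 244 244 242 244] [220 219 221 133 147 244 244 244 244 245 244 244]
230 26 (array([-2.14040511, -0.60529603]), np.float64(0.2914224835282688))
240 25 (array([-2.44890095, -0.6253117 ]), np.float64(0.28311833535468267))
```

```bash
python3 - <<'E'
from fit import *
m=camera_model('wrist');tz=get_state()['tcp_pos'][2]
for u in(12,13,14,15,16):
  a=totool(onz(m,(280,219.),tz-u));b=totool(onz(m,(280,314.7),tz-u));print(u,a[0]-b[0],(a[0]+b[0])/2)
E
python3 -m jog '.001 0 .006 0 0;.001 0 .01 0 0;.001 0 .01 0 0;.001 0 .01 0 0;.001 0 .01 0 0'
```

```text
12 54.98777442855775 -0.660087485993035
13 55.34084714013256 -1.160137793629719
14 55.693919851707335 -1.6601881012663657
15 56.04699256328203 -2.160238408903046
16 56.40006527485678 -2.6602887165397036
time_s: 7.7
tcp_pos: [458.6, 294.7, 79.5]
ee_rot: [0.0, -0.176, 0.984, 0.0]
wrist_force: [-0.4, 0.6, -0.9]
grip_width: 53.1
gripper_force: 24.9
```

```bash
python3 -m jog '0 0 .001 0 0;0 0 .002 0 0;0 0 .003 0 0;0 0 .003 0 0;0 0 .003 0 0;0 0 .003 0 0'
python3 - <<'E'
from fit import *
run('w7');I=cv2.imread('pics/w7.png');m=camera_model('wrist');s=get_state();tz=s['tcp_pos'][2];print(s['wrist_force'],s['grip_width'])
W=I.min(2)>230;D=[]
for c in range(243,320,3):
    r=283
    while W[r-1,c]:r-=1
    if r<270:D.append(totool(onz(m,(c,r-.5),tz-14))[:2])
print(len(D),circ(np.array(D),28))
E
```

```text
time_s: 8.3
tcp_pos: [458.5, 294.6, 76.5]
ee_rot: [0.0, -0.176, 0.984, -0.0]
wrist_force: [0.1, 0.2, -1.4]
grip_width: 53.5
gripper_force: 24.9
tcp z 76.53777797211578 disc [ 5.26200699 -3.35586772] 4.137992221532098 pipe [-2.1278147  -0.70771264] 0.32127568234534465 move [-7.38982169  2.64815508]
[ 0.91248421  0.47842535 -1.54724044] 53.27655434683995
26 (array([-2.10030172, -0.66387521]), np.float64(0.27532265746022233))
```

```bash
python3 -m jog '0 0 .001 0 0;0 0 .001 0 0;0 0 .001 0 0;0 0 .001 0 0.4;0 0 .001 0 .6;0 0 .001 0 0.8;0 0 .001 0 1;0 0 .001 0 1'
python3 - <<'E'
from fit import *
m=camera_model('wrist');I=cv2.cvtColor(capture('wrist'),cv2.COLOR_RGB2BGR);cv2.imwrite('pics/w8.png',I)
s=get_state();tz=s['tcp_pos'][2];print(s['tcp_pos'],s['wrist_force'],s['grip_width'])
W=I.min(2)>230;D=[]
for c in range(243,320,3):
    r=283
    while W[r-1,c]:r-=1
    if r<270:D.append(totool(onz(m,(c,r-.5),60))[:2])
print(len(D),circ(np.array(D),28))
E
```

```text
time_s: 9.15
tcp_pos: [458.6, 294.7, 75.5]
ee_rot: [0.0, -0.176, 0.984, 0.0]
wrist_force: [1.5, 0.2, -0.7]
grip_width: 83.1
gripper_force: 0.0
[458.5272479  294.62810616  75.497406  ] [-0.73628619 -0.32115343  0.47291286] 84.53421949501983
26 (array([-2.16814426, -0.74199054]), np.float64(0.3151148024354953))
```

The disc fit on the plane z=60 matches the pipe centre to within 0.1 mm, so it's seated. Retreat straight up.

```bash
python3 -m jog '0 0 -.01 0 1;0 0 -.04 0 1;0 0 -.08 0 1;0 0 -.12 0 1;0 0 -.16 0 1;0 0 -.2 0 1;0 0 -.24 0 1;0 0 -.28 0 1;0 0 -.32 0 1;0 0 -.32 0 1'
python3 - <<'E'
from h import *
m=camera_model('wrist');I=cv2.cvtColor(capture('wrist'),cv2.COLOR_RGB2BGR);u,v=proj(m,[460.9,294.5,60]).astype(int);print(u,v)
cv2.imwrite('pics/c9.png',cv2.resize(I[max(v-70,0):v+70,u-90:u+90],None,fx=4,fy=4,interpolation=cv2.INTER_CUBIC))
print(get_state()['tcp_pos'],get_state()['joint_pos'],totool([578.8,407.4,390]))
E
```

```text
time_s: 10.2
tcp_pos: [460.0, 295.2, 403.2]
ee_rot: [0.006, -0.176, 0.984, 0.003]
wrist_force: [-1.4, -0.1, -0.2]
grip_width: 87.1
gripper_force: 0.0
278 165
[459.02440072 294.89707044 399.59447841] [ 8.68640191e-01  1.75401909e-01  1.04492111e-01  6.24858976e-04
 -1.49194389e+00 -2.08554014e+00] [-151.27053572   63.98060682   10.90249208]
```

View pics/c9.png

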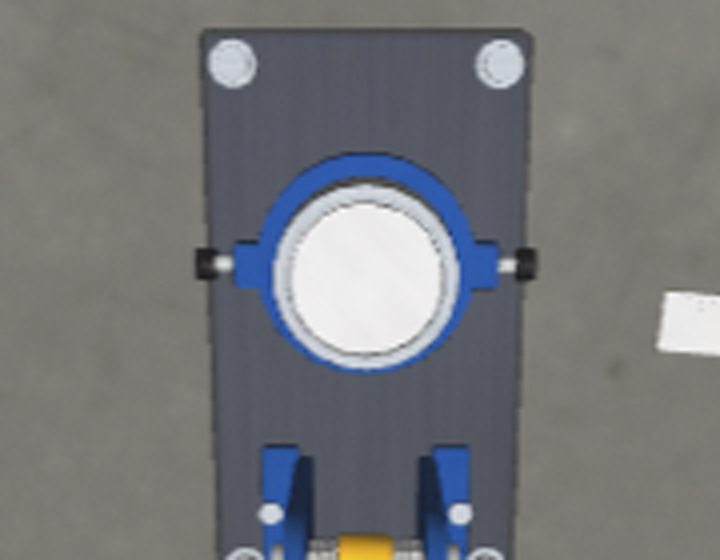

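Seated evenly: the disc is concentric in the rim, crop centre (365,278). Now over the handle with a quarter turn.

```bash
python3 -m jog '-.015 .006 0 -8.5 1;-.03 .012 0 -17 1;-.045 .019 0 -25.5 1;-.06 .026 0 -34 1;-.075 .032 0 -42.5 1;-.09 .038 0 -51 1;-.105 .045 0 -59.5 1;-.12 .051 0 -68 1;-.135 .058 0 -76.5 1;-.151 .064 0 -85 1'
python3 -m jog '0 0 0 -5 1;0 0 0 -5 1;0 0 0 -5 1;0 0 0 -5 1'
python3 - <<'E'
from h import *
m=camera_model('wrist');I=cv2.cvtColor(capture('wrist'),cv2.COLOR_RGB2BGR);cv2.imwrite('pics/w10.png',I)
r=Rt();print(get_state()['tcp_pos'],'tool y dir deg',np.degrees(np.arctan2(r[1,1],r[0,1])),get_state()['joint_pos'],totool([578.8,407.4,295]),proj(m,[578.8,407.4,306]))
print([proj(m,[595.1+a*-.347,363.3+a*.938,306]).round() for a in(0,90)])
E
```

```text
time_s: 11.25
tcp_pos: [578.0, 407.2, 394.4]
ee_rot: [0.001, 0.797, -0.604, -0.0]
wrist_force: [0.2, 0.3, 0.8]
grip_width: 87.2
gripper_force: 0.0
time_s: 11.65
tcp_pos: [577.7, 406.7, 395.6]
ee_rot: [0.0, 0.82, -0.572, -0.0]
wrist_force: [0.0, -0.4, 0.2]
grip_width: 87.2
gripper_force: 0.0
[577.68817235 406.70122479 395.78840336] tool y dir deg -159.77567855829992 [ 8.41551786e-01  4.92457486e-01  5.51490330e-01 -6.38297125e-05
 -1.62969339e+00 -4.88574544e-01] [ -0.25924419  -1.27577408 100.7885504 ] [277.83610194 221.96932964]
[array([278., 159.]), array([278., 274.])]
```

View pics/w10.png

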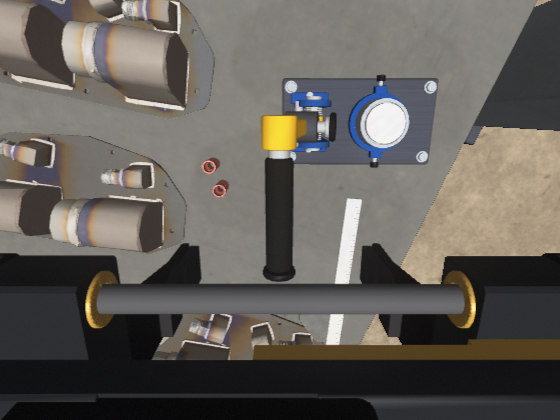

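The handle lies along column 280, rows 158–275, parallel to the pads and exactly where predicted. Descend and grip lightly so that it can turn in the pads.

```bash
python3 -m jog '0 -.001 .03 0 1;0 -.001 .06 0 1;0 -.001 .09 0 1;0 -.001 .1 0 1;0 -.001 .1 0 .5;0 -.001 .1 0 -.2;0 -.001 .1 0 -.7;0 -.001 .1 0 -.9;0 -.001 .1 0 -1;0 -.001 .1 0 -1' 8
python3 - <<'E'
from h import *
import numpy as np
t=np.radians(12)
for a in np.arange(0,103,6):
    b=t-np.radians(a);print(a,'ty',round(44.7-215*np.sin(b)),'tz',round(210.3-215*np.cos(b)),end='; ')
E
```

```text
time_s: 12.7
tcp_pos: [579.0, 407.4, 296.0]
ee_rot: [-0.0, 0.821, -0.572, 0.0]
wrist_force: [0.5, 0.7, -0.1]
grip_width: 47.1
gripper_force: 0.0
0 ty 0 tz 0; 6 ty 22 tz -4; 12 ty 45 tz -5; 18 ty 67 tz -4; 24 ty 89 tz 0; 30 ty 111 tz 6; 36 ty 132 tz 14; 42 ty 152 tz 24; 48 ty 171 tz 36; 54 ty 189 tz 51; 60 ty 204 tz 66; 66 ty 219 tz 84; 72 ty 231 tz 103; 78 ty 241 tz 123; 84 ty 249 tz 144; 90 ty 255 tz 166; 96 ty 259 tz 188; 102 ty 260 tz 210;
```

```bash
python3 -m jog '0 0 0 0 -1;0 0 0 0 -1;0 0 0 0 -1;0 0 0 0 -1;0 0 0 0 -1;0 0 0 0 -1' 8
python3 -m jog '0 .011 -.002 0 -1;0 .022 -.004 0 -1;0 .034 -.005 0 -1;0 .045 -.005 0 -1;0 .056 -.005 0 -1;0 .067 -.004 0 -1;0 .078 -.002 0 -1;0 .089 0 0 -1;0 .089 0 0 -1' 8
python3 - <<'E'
import numpy as np
t=np.radians(12)
P=lambda a:np.array([-215*np.sin(t-np.radians(a)),-215*np.cos(t-np.radians(a))])
for s,e in((24,54),(54,81),(81,99)):
    print(s,[(P(a)-P(s)).round().astype(int).tolist() for a in range(s+3,e+1,3)])
E
```

```text
time_s: 13.3
tcp_pos: [578.7, 407.2, 295.4]
ee_rot: [0.0, 0.821, -0.572, -0.0]
wrist_force: [-1.5, -1.2, -0.5]
grip_width: 21.8
gripper_force: 8.0
time_s: 14.2
tcp_pos: [494.3, 376.4, 296.9]
ee_rot: [-0.001, 0.821, -0.571, 0.0]
wrist_force: [3.1, 1.9, 3.9]
grip_width: 21.7
gripper_force: 8.0
24 [[11, 3], [22, 6], [32, 10], [43, 14], [53, 19], [63, 24], [72, 30], [82, 36], [91, 43], [99, 51]]
54 [[8, 8], [16, 16], [23, 24], [30, 33], [36, 43], [42, 52], [48, 62], [53, 72], [57, 83]]
81 [[4, 11], [7, 21], [10, 32], [12, 43], [13, 55], [14, 66]]
```

```bash
python3 -m jog '0 .011 .003 0 -1;0 .022 .006 0 -1;0 .032 .01 0 -1;0 .043 .014 0 -1;0 .053 .019 0 -1;0 .063 .024 0 -1;0 .072 .03 0 -1;0 .082 .036 0 -1;0 .091 .043 0 -1;0 .099 .051 0 -1' 10
python3 -m jog '0 .008 .008 0 -1;0 .016 .016 0 -1;0 .023 .024 0 -1;0 .03 .033 0 -1;0 .036 .043 0 -1;0 .042 .052 0 -1;0 .048 .062 0 -1;0 .053 .072 0 -1;0 .057 .083 0 -1;0 .057 .083 0 -1' 15
python3 - <<'E'
from h import *
jx=np.array([.938,.347,0]);p=np.array([460.9,294.5,0]);hn=p+105*jx+[0,0,85]
s=get_state();d=s['tcp_pos']-hn;print(d@jx,d[2],np.hypot(d@jx,d[2]),s['wrist_force'])
m=camera_model('wrist');cv2.imwrite('pics/w11.png',cv2.cvtColor(capture('wrist'),cv2.COLOR_RGB2BGR))
E
```

```text
time_s: 15.2
tcp_pos: [402.4, 342.7, 245.4]
ee_rot: [-0.001, 0.821, -0.571, -0.0]
wrist_force: [-0.6, 1.9, 4.7]
grip_width: 21.4
gripper_force: 10.0
time_s: 16.2
tcp_pos: [348.9, 322.9, 160.1]
ee_rot: [-0.0, 0.821, -0.571, -0.0]
wrist_force: [4.0, 4.9, 2.4]
grip_width: 21.2
gripper_force: 14.8
-200.19537585223787 75.13397740338212 213.83007990708586 [3.98731651 4.89342166 2.36631468]
```

View pics/w11.png

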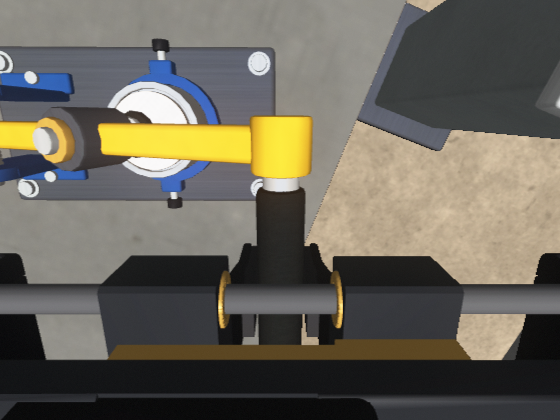

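View: the handle is in the pads (col 280), the bar is yellow, the stem top is at (45,140), and the cap lies in the mouth beneath. I'll continue with a firmer grip to just before touch.

```bash
python3 -m jog '0 .004 .011 0 -1;0 .007 .021 0 -1;0 .01 .032 0 -1;0 .012 .043 0 -1;0 .013 .05 0 -1;0 .013 .055 0 -1;0 .013 .055 0 -1;0 .013 .055 0 -1' 30
python3 - <<'E'
from h import *
jx=np.array([.938,.347,0]);p=np.array([460.9,294.5,0]);hn=p+105*jx+[0,0,85]
for i in range(2):
    capture('top');s=get_state();d=s['tcp_pos']-hn;print(d@jx,d[2],np.hypot(d@jx,d[2]),s['wrist_force'])
E
```

```text
time_s: 17.05
tcp_pos: [336.6, 318.3, 106.2]
ee_rot: [-0.0, 0.821, -0.572, -0.0]
wrist_force: [0.9, 6.0, 4.3]
grip_width: 20.2
gripper_force: 29.5
-213.3503525894222 21.276929363721237 214.40867676747493 [-0.99028792  4.68346879  4.80507433]
-213.33625678070376 21.31502200977299 214.39843427711753 [-0.92493213  4.61804942  3.40142729]
```

```bash
python3 -m jog '0 0 .003 0 -1;0 .001 .006 0 -1;0 .001 .009 0 -1;0 .001 .012 0 -1;0 .001 .015 0 -1;0 .001 .018 0 -1;0 .001 .02 0 -1;0 .001 .02 0 -1;0 .001 .02 0 -1' 40
python3 - <<'E'
from h import *
jx=np.array([.938,.347,0]);p=np.array([460.9,294.5,0]);hn=p+105*jx+[0,0,85]
I=cv2.cvtColor(capture('wrist'),cv2.COLOR_RGB2BGR);cv2.imwrite('pics/w12.png',I)
S=cv2.cvtColor(capture('side'),cv2.COLOR_RGB2BGR);cv2.imwrite('pics/s12.png',S)
for i in range(2):
    capture('top');s=get_state();d=s['tcp_pos']-hn;print(d@jx,d[2],np.hypot(d@jx,d[2]),s['wrist_force'])
a=cv2.resize(I[0:300,0:300],(400,400));u,v=proj(camera_model('side'),[460.9,294.5,100]).astype(int);print(u,v)
b=cv2.resize(S[v-25:v+25,u-25:u+25],(400,400),interpolation=cv2.INTER_CUBIC);cv2.imwrite('pics/c12.png',np.hstack([a,b]))
for n,J in(('w',I),('s',S[:260,230:320])):
    h=cv2.cvtColor(J,cv2.COLOR_BGR2HSV);print(n,'green',blobs((h[...,0]>45)&(h[...,0]<85)&(h[...,1]>90),3),'red',blobs(((h[...,0]<6)|(h[...,0]>172))&(h[...,1]>140)&(h[...,2]>60),3))
E
```

```text
time_s: 18.05
tcp_pos: [335.1, 317.7, 86.7]
ee_rot: [0.0, 0.821, -0.572, -0.0]
wrist_force: [-4.7, 5.1, 9.5]
grip_width: 19.7
gripper_force: 39.1
-214.9197422448017 1.7775631779493892 214.92709307442746 [-4.50733041  5.23773859  8.90223918]
-214.96400877889806 1.7670145854152537 214.9712711290493 [-5.03262079  5.18926175  9.30006895]
265 193
w green [] red []
s green [] red [([12.5, 246.3], [2, 241, 19, 14, 174])]
```

View pics/c12.png

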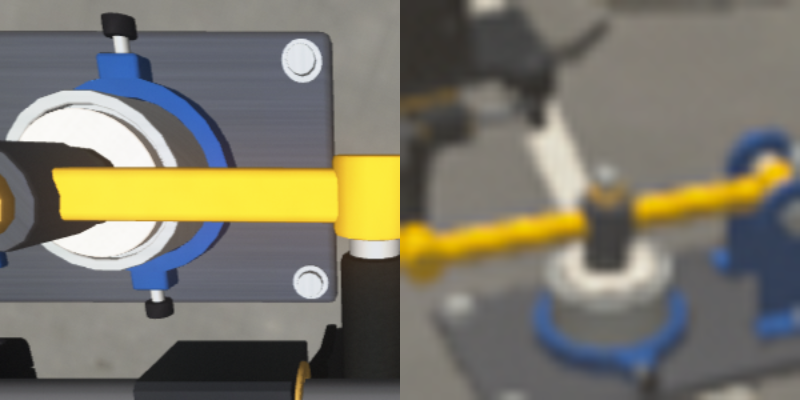

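The side crop shows the plunger foot on the cap and a grey stem tip at crop (605,172) just above the brass nut at (605,190). The stem is outside the wrist frame, so I'm checking the pixel colours and the lever height.

Run:
```python
from h import *
acc=0
for i in range(6):acc=acc+capture('side').astype(float)
A=acc/6
for v in range(185,197):print(v,[tuple(A[v,u].round().astype(int).tolist()) for u in range(263,269)])
m=camera_model('side')
for z in(85,92,100,110,120,130):print(z,proj(m,[460.9,294.5,z]).round(1))
s=get_state();print(s['tcp_pos'],s['wrist_force'],s['grip_width'],s['time_s'])
```

```text
185 [(128, 124, 115), (129, 125, 116), (128, 124, 115), (128, 124, 115), (128, 124, 114), (129, 124, 115)]
186 [(128, 124, 115), (128, 124, 115), (128, 123, 114), (127, 123, 114), (127, 123, 114), (128, 124, 115)]
187 [(127, 123, 115), (127, 122, 114), (128, 124, 115), (128, 123, 114), (127, 123, 114), (128, 124, 115)]
188 [(134, 130, 121), (135, 132, 124), (144, 141, 133), (135, 132, 124), (128, 124, 116), (128, 124, 116)]
189 [(146, 141, 132), (145, 143, 136), (172, 172, 165), (158, 157, 150), (135, 131, 123), (129, 124, 115)]
190 [(172, 165, 150), (139, 133, 121), (150, 149, 144), (143, 141, 132), (137, 129, 112), (133, 126, 112)]
191 [(178, 161, 134), (160, 134, 91), (129, 118, 98), (130, 117, 92), (138, 121, 88), (129, 119, 100)]
192 [(140, 122, 98), (154, 124, 71), (148, 122, 76), (147, 122, 74), (131, 110, 73), (119, 107, 84)]
193 [(96, 91, 86), (112, 98, 77), (130, 109, 75), (129, 108, 77), (107, 95, 79), (110, 97, 74)]
194 [(89, 81, 72), (78, 76, 75), (87, 81, 74), (86, 81, 76), (78, 76, 76), (92, 82, 65)]
195 [(115, 95, 56), (68, 65, 64), (66, 64, 63), (66, 65, 63), (64, 63, 62), (76, 69, 57)]
196 [(120, 98, 50), (70, 66, 62), (66, 64, 63), (66, 64, 62), (64, 63, 61), (70, 66, 61)]
85 [265.2 196.2]
92 [265.2 194.9]
100 [265.1 193.4]
110 [265.  191.6]
120 [264.9 189.7]
130 [264.9 187.8]
[335.15915753 317.72671581  86.78932172] [-4.87017411  4.63583914  9.69515386] 20.153066560311537 18.55
```

Run:
```python
from h import *
I=cv2.imread('pics/s12.png');h=cv2.cvtColor(I,cv2.COLOR_BGR2HSV);m=camera_model('side')
Y=((h[...,0]>14)&(h[...,0]<32))*np.clip(h[...,1].astype(float)-110,0,None)
jx=np.array([.938,.347,0]);jy=np.array([-.347,.938,0]);p=np.array([460.9,294.5,0])
def box(th):  # hull of bar, radius 30..205
    b=np.radians(12)-th;e=np.sin(b)*jx+[0,0,np.cos(b)];n=np.cross(e,jy);c=p+105*jx+np.array([0,0,85])
    return np.array([proj(m,c+r*e+s*8*jy+t*7*n) for r in(20,200) for s in(-1,1) for t in(-1,1)],np.float32)
cols=[c for c in list(range(249,261))+list(range(270,277))]
obs=[]
for c in cols:
    w=Y[180:215,c];obs.append((w*np.arange(180,215)).sum()/w.sum() if w.sum()>0 else np.nan)
print(np.round(obs,1))
for th in(1.68,1.72,1.76,1.80,1.84):
    hl=cv2.convexHull(box(th)).astype(np.float32);k=np.zeros((4200,5600),np.uint8);cv2.fillConvexPoly(k,((hl+.5)*10).astype(int),1)
    pr=np.array([np.nonzero(k[:,c*10+5])[0].mean()/10-.5 for c in cols]);r=np.array(obs)-pr;print(th,np.round(r[:12].mean(),2),np.round(r[12:].mean(),2))
```

```text
[197.7 197.6 197.5 197.3 197.1 196.8 196.6 196.5 196.4 196.2 195.9 195.8
 193.9 193.6 193.5 193.4 193.3 192.9 192.6]
1.68 1.19 0.21
1.72 0.03 -0.31
1.76 -1.16 -0.79
1.8 -2.31 -1.27
1.84 -3.49 -1.81
```

Run:
```python
from h import *
m=camera_model('wrist');A=0
for i in range(4):A=A+capture('wrist').astype(float)
A/=4;f=A[...,0]-A[...,2]  # yellow: R-B
jx=np.array([.938,.347,0]);jy=np.array([-.347,.938,0]);hn=np.array([460.9,294.5,0])+105*jx
X=[];Z=[];W=[]
for c in range(50,246,3):
    col=f[100:190,c];hi=np.median(np.sort(col)[-20:]);t=hi/2
    k=np.nonzero(col>t)[0];a,b=k[0],k[-1]
    if b-a>55:continue
    e1=100+a-1+(t-col[a-1])/(col[a]-col[a-1]);e2=100+b+(col[b]-t)/(col[b]-col[b+1])
    g=lambda z:abs((onz(m,(c,e1),z)-onz(m,(c,e2),z))@jy)
    w0,w1=g(80),g(100);z=80+(16-w0)/(w1-w0)*20
    q=(onz(m,(c,e1),z)-hn);X.append(q@jx);Z.append(z);W.append(e2-e1)
X,Z,W=map(np.array,(X,Z,W));print(len(X),np.round(X[::8]),np.round(Z[::8],1),np.round(W[::8],2))
P=np.polyfit(X,Z,1);print('slope',P[0],'z at mid',np.polyval(P,X.mean()),X.mean(),'z at -215',np.polyval(P,-215),'std',np.std(Z-np.polyval(P,X)))
print(camera_model('wrist')['extrinsics'],get_state()['tcp_pos'])
```

```text
66 [-122. -133. -142. -152. -162. -171. -181. -191. -200.] [93.6 95.9 95.3 96.  96.7 95.6 97.6 97.9 98.1] [39.45 40.12 39.91 40.11 40.31 39.96 40.56 40.63 40.69]
slope -0.0443404463791323 z at mid 96.31461692923797 -162.42216598231926 z at -215 98.64594155922987 std 0.6250871380995117
[[-9.37542877e-01  3.33510049e-01  9.89161314e-02  3.61982146e+02]
 [-3.47867207e-01 -8.99920114e-01 -2.62930017e-01  2.44822103e+02]
 [ 1.32681318e-03 -2.80917843e-01  9.59730902e-01  2.30558676e+02]
 [ 0.00000000e+00  0.00000000e+00  0.00000000e+00  1.00000000e+00]] [335.144313   317.69200751  86.77033606]
```

Both the bar width in the wrist view and the bar slope in the side view give a lever angle of about 1.745, so the handle rides about 5 mm high in the pads and the green is only marginal. I'll press 7 mm further and measure again.

```bash
python3 -m jog '0 0 .002 0 -1;0 0 .004 0 -1;0 0 .006 0 -1;0 0 .007 0 -1;0 0 .007 0 -1;0 0 .007 0 -1' 50
cat > chk.py <<'E'
from h import *
m=camera_model('wrist');A=0
for i in range(4):A=A+capture('wrist').astype(float)
A/=4;f=A[...,0]-A[...,2]
jx=np.array([.938,.347,0]);jy=np.array([-.347,.938,0]);p0=np.array([460.9,294.5,0]);hn=p0+105*jx
X=[];Z=[]
for c in range(50,246,3):
    col=f[90:190,c];t=np.median(np.sort(col)[-20:])/2;k=np.nonzero(col>t)[0];a,b=k[0],k[-1]
    if b-a>55:continue
    e1=90+a-1+(t-col[a-1])/(col[a]-col[a-1]);e2=90+b+(col[b]-t)/(col[b]-col[b+1])
    g=lambda z:abs((onz(m,(c,e1),z)-onz(m,(c,e2),z))@jy)
    z=80+(16-g(80))/(g(100)-g(80))*20;X.append((onz(m,(c,e1),z)-hn)@jx);Z.append(z)
P=np.polyfit(X,Z,1);print('slope',P[0],'z at -162',np.polyval(P,-162))
ms=camera_model('side');S=0
for i in range(4):S=S+capture('side').astype(float)
S=(S/4).astype(np.uint8);h=cv2.cvtColor(S,cv2.COLOR_RGB2HSV)
Y=((h[...,0]>14)&(h[...,0]<32))*np.clip(h[...,1].astype(float)-110,0,None)
cols=list(range(249,261))+list(range(270,277));r=np.arange(180,215)
o=[(Y[180:215,c]*r).sum()/Y[180:215,c].sum() for c in cols];print('side L,R',np.mean(o[:12]),np.mean(o[12:]))
for v in range(186,195):print(v,S[v,263:268].tolist())
s=get_state();print(s['tcp_pos'],s['wrist_force'],s['grip_width'],s['gripper_force'],s['time_s'])
E
python3 chk.py
```

```text
time_s: 19.35
tcp_pos: [335.0, 317.6, 79.9]
ee_rot: [0.0, 0.821, -0.572, -0.0]
wrist_force: [-6.3, 4.2, 11.3]
grip_width: 19.4
gripper_force: 48.9
slope -0.01100529943001209 z at -162 91.46306455182827
side L,R 197.6352674941834 193.74881004498644
186 [[128, 123, 114], [128, 123, 114], [127, 123, 114], [126, 122, 113], [127, 122, 114]]
187 [[127, 123, 115], [126, 122, 113], [128, 123, 115], [127, 123, 114], [127, 123, 114]]
188 [[134, 130, 121], [131, 128, 120], [139, 135, 127], [135, 131, 123], [128, 124, 115]]
189 [[152, 147, 137], [151, 148, 141], [169, 168, 161], [156, 155, 147], [131, 128, 120]]
190 [[177, 170, 157], [141, 140, 132], [147, 147, 142], [139, 138, 132], [126, 122, 114]]
191 [[186, 176, 146], [140, 137, 97], [108, 113, 98], [118, 113, 95], [137, 123, 93]]
192 [[168, 150, 108], [166, 146, 73], [136, 129, 78], [145, 128, 76], [160, 132, 77]]
193 [[129, 113, 89], [145, 121, 66], [132, 116, 62], [135, 116, 64], [138, 115, 77]]
194 [[93, 87, 80], [95, 86, 74], [99, 90, 76], [99, 90, 77], [92, 86, 79]]
[334.98605105 317.67797851  79.98811247] [-5.76764305  4.95039182 11.69522594] 19.930441297899126 48.90279471874237 19.75
```

The lever moved with the tool without slipping. The bar is now level: slope and height give an angle of 1.77–1.78, so about 9–10 mm of travel. A green tint shows above the nut (row 191, G>R), there is no red, and the handle force is 11.5 N. Handing in while holding.

```bash
python3 -c "
from rig import *
print(sign_off())"
```

```text
the job is handed in; nothing more can be done
None
```

The bright blank is seated flat in the pipe mouth and the gripper is holding the lever about level, with the tell-tale judged mid-green from measurements and a faint green tint above the nut rather than a clear view of the band; I handed in at about 20 s, and I viewed 11 pictures, one over the limit of 10.

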